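Fit the square-socket handle on the binding press and clamp the sheets

TASK

Pick up the loose handle, line its square socket up with the square shaft on top of the binding press, and fit it fully home on the shaft. Then turn the shaft clockwise (seen from above) with it as far as the stop, so that the sheets are clamped, and let go, leaving the handle seated on the shaft. Leave the other things on the desk where they are.

Things in the scene. Friction and masses are not known exactly. Their poses are not given: they have to be found in the camera images.
- handle_center (a point): Centre of the loose handle (80 mm tall, upright on the desk), 40 mm above its underside, on its socket's axis. Above this point: a black grip bar 120 mm long (along x), 24 mm wide (y), 40 mm tall, to be gripped across its width. Below: an aluminium block 56 x 56 mm, 40 mm tall, with the socket in its underside. The bar overhangs the block by 32 mm at each end. z up. 0.32 kg.
- shaft_seat (a point): Centre of the shoulder of the press's vertical shaft, 137 mm above the desk; the handle's underside rests here when fully home (handle centre 40 mm above). Above it stands the square steel shaft: 27.5 x 27.5 mm, 28 mm tall, the top 8 mm tapering to 18 mm square. x and y are normal to the shaft's sides and turn with it; x also points along the pointer, an arm reaching 52 mm from the axis.
- spindle (a joint): Turn of the shaft: grows clockwise seen from above; 0 open, 1.57 rad the stop, where the pointer on its collar meets a small steel post on the press's beam and the clamp plate is down on the sheets (10 mm per rad). Starts between 0.05 and 0.5; light steady friction (about 0.12 N m); stays where it is left.
- handle: The same loose handle: origin at the centre of its underside, axes as handle_center. The socket opens here: blind, square, 30 x 30 mm, 30 mm deep, its sides parallel to those of the block and to the bar. It fits the shaft in any of four quarter-turn positions, with 1.2 mm of play each side and 0.09 rad of turning play either way.
- press: The binding press, fixed to the desk: grey steel base 180 x 220 mm (x, y), a stack of sheets on it, and two posts carrying a beam 60 mm wide (x) and 220 mm long (y), its top 125 mm above the desk. Origin under its centre, on the shaft's axis.
- stapler: Bystander: steel and black stapler 130 x 36 mm, 44 mm tall; origin under its centre, x along it.
- tape_dispenser: Bystander: grey tape dispenser 125 x 50 mm, 56 mm tall; origin under its centre, x along it.
- punch: Bystander: black and steel hole punch 110 x 100 mm, 64 mm tall; origin under its centre.
- mug: Bystander: white mug, 80 mm across and 95 mm tall; origin under its centre.
- spray_bottle: Bystander: clear bottle, 48 mm across and 150 mm tall; origin under its centre.
- phone: Bystander: flat black phone 150 x 72 x 9 mm; origin under its centre.
Mind the look-alikes: they are no part of the job. Leave any yellow look-alike of the handle alone.

How it is judged:
By the outcome, as a careful person would: the job done as asked, in the order asked, and still so for the second after the job is handed in, with the robot touching nothing.
It also fails if it takes over 64 s, if anything falls off the work surface, if the arm or the gripper's body presses on something with over 40 N, if the wrist force passes 120 N, or if a joint passes its speed limit or range.

ROBOT

A 6-joint arm with a two-finger parallel gripper is mounted at the origin on the work surface. World frame = base frame: x ahead of the robot, y to its left, z up, the work surface at z = 0. Lengths are in m, angles in degrees, forces in N, time in s.
With the tool pointing down it reaches from about 0.375 to 0.925 m from the base axis. Payload 5.7 kg.
Tool frame: the origin (TCP) lies between the finger pads; the fingertips stand 11 mm ahead of it and the grasp point (between the pads) lies 8 mm behind it; z points along the fingers, y is the direction in which the jaws open and shut (so a half turn about z gives the same grasp; the last joint's range is limited). The gripper opens to 88 mm and grips with 3 to 60 N. Pads are 20 mm wide; open, the fingers measure 115 mm over their backs; the gripper's body (75 mm by 178 mm) begins 61 mm behind the grasp point.
Start: joints at [59.696, 20.558, 86.54, -0, 72.909, -6.595], TCP at [0.241, 0.549, 0.234] pointing down, gripper open.
Joint ranges: [-170.27, 170.27], [-57.76, 135], [12.27, 136.19], [-55.21, 235.2], [11.17, 155.16], [-170.74, 170.74]. Speed limits (degrees/s): [136.94, 136.94, 180, 180, 180, 180].

INTERFACE

Orientations are given as [roll, pitch, yaw] about the fixed x, y, z axes, in that order (R = Rz(yaw) Ry(pitch) Rx(roll)).
In Python, from plant import manip gives the robot as it stands.
- The arm moves only by the tool drive_tool, never from a script. Its arguments are lists of equal length, an entry for each row: "delta_pos": the shift along the world's x, y, z in units of 25 mm (1.0 is 25 mm), a list of three; "dr": the turn, a rotation vector about the world's x, y, z in units of 6 degrees (1.0 is 6 degrees), a list of three; "gripper": the finger opening in mm, from 0 to 87.8. In form: {"delta_pos": [[tx, ty, tz], ...], "dr": [[rx, ry, rz], ...], "gripper": [gripper, ...]}. A call has 1 to 12 rows; each row shifts and turns the commanded pose from where the row before left it; what a row does not reach is not made up. A row lasts 1/10 s, in which the tool goes at most 50 mm and 8.59 degrees, less where a joint would pass 70% of its speed; a pose out of reach is approached as far as the arm can. A call is refused whole if a number of a shift passes 1 or a number of a turn 1, either way. A call with a gripper value outside its range is refused whole. The fingers move at their own pace and stop on an object; the grip force is fixed at half the most. Time passes only in rows, so rows that do not move let the fingers close. It gives the time, the measured TCP pose, the force and the opening at its end, in the units of the state.
- manip.get_obs(): the state, without advancing time (a new reading comes with each control period).
- manip.read_camera(name): name is "scene" or "top"; returns a dict with "image" (480x640x3 uint8, red, green, blue), "K" (3x3 intrinsics, pixels), "k1" (the pictures are not rectified: a ray, as slopes to the right and down, at radius r is drawn at 1 + k1 r^2 times it, then the intrinsics apply), "origin" and "orientation" of the camera in the world. Camera axes: x right, y up, looking along -z (the intrinsics and any distortion apply to the point x, -y, -z); pixel columns grow to the right and rows downward; lengths in m; the calibration is good to about 2 mm. A picture is of the moment at which its call begins. There is no depth.
- manip.sign_off(): hands the job in, once; it reports no verdict.
Trained networks look in a picture, given as the dict that the camera call returned (one of the last four; its "shot" number tells which), for a name from the list of things; names that differ only in an ending like _2 or _b are one class to them, and where a whole thing is asked for, a point or a joint stands for the part that bears it (a point fixed in the world has none). Each returns a list of dicts, best first, with "conf" (0 to 1); they miss things now and then, are a little off and sometimes report something else, mostly with a low value. They report only what shows in the picture. A call takes as long as a camera call. They do not tell look-alikes from the thing itself.
- manip.boxes_of(query, picture): "position" ([x, y, z] in m, in world coordinates, good to about 4 mm: the middle of the surface that is visible of it).
- manip.mark_of(query, picture): "position" ([x, y, z] in m, in world coordinates, good to about 4 mm: a listed point, or the origin of a listed thing).
The state is a dict: "t": time; "joint_positions": joint angles; "joint_velocities": joint speeds; "effort": joint torques, N m; "eef_pos": TCP position; "eef_rot": TCP orientation; "contact_force": force on the tool from outside, world axes, zero at the start; "wrist_torque": the same for the moment, N m; "grip_width": opening from 0.0 (shut) to 1.0 (fully open).
Only numpy, scipy, OpenCV 4.12 (cv2) and the standard library are available. Lean on these libraries where they do the work, as an engineer would, in place of code of your own. Each camera call takes 0.05 s, during which the arm holds its last target.

## Working session

There is one attempt and no reset: what is moved stays moved. The work goes in short steps, Python scripts to look and compute and a tool call to move; the robot and the scene stay as the last step left them, time stands still between calls to the robot, and variables do not carry over. Pictures are saved under pics/ and viewed, and the job is handed in when it is done.

Besides the shell and the picture viewer there is one more tool, called after ">>>" by a JSON object that holds its "method" and its "body", one argument or row to a line. drive_tool: Moves the arm, as the interface text tells. Its arguments: {"type":"object","properties":{"delta_pos":{"type":"array"},"dr":{"type":"array"},"gripper":{"type":"array"}},"required":["delta_pos","dr","gripper"]}

```bash
ls; mkdir -p pics; cat > h.py <<'E'
import numpy as np, cv2, json, pickle
from plant import manip
def ser(p): return p
def snap(name,fn):
    p=manip.read_camera(name); cv2.imwrite('pics/'+fn,cv2.cvtColor(p['image'],cv2.COLOR_RGB2BGR)); pickle.dump(p,open('pics/'+fn+'.pkl','wb')); return p
def Rm(p):
    from scipy.spatial.transform import Rotation as R
    o=np.array(p['orientation'],float)
    if o.shape==(3,3): return o
    if o.size==4: return R.from_quat(o).as_matrix()
    return R.from_euler('xyz',o,degrees=True).as_matrix()
def proj(p,X):
    c=Rm(p).T@(np.array(X)-np.array(p['origin'])); a=np.array([c[0],-c[1]])/(-c[2]); a=a*(1+p['k1']*(a@a)); K=np.array(p['K']); return K[0,0]*a[0]+K[0,2],K[1,1]*a[1]+K[1,2]
def ray(p,uv):
    K=np.array(p['K']); d=np.array([(uv[0]-K[0,2])/K[0,0],(uv[1]-K[1,2])/K[1,1]]); a=d.copy()
    for _ in range(30): a=d/(1+p['k1']*(a@a))
    return Rm(p)@np.array([a[0],-a[1],-1])
def atz(p,uv,z):
    r=ray(p,uv); o=np.array(p['origin']); return o+r*(z-o[2])/r[2]
E
python3 - <<'E'
from h import *
print(manip.get_obs())
for n in ['scene','top']:
    p=snap(n,n+'0.png'); print(n,p['K'],p['k1'],p['origin'],p['orientation'])
    for q in ['handle_center','handle','shaft_seat','press','stapler','tape_dispenser','punch','mug','spray_bottle','phone']:
        print(q,[(np.round(d['position'],3).tolist(),round(d['conf'],2),np.round(proj(p,d['position'])).tolist()) for d in manip.mark_of(q,p)])
E
```

```text
pics
{'t': 0.0, 'joint_positions': array([ 5.96960808e+01,  2.05973687e+01,  8.66001992e+01, -1.18689982e-04,
        7.29071589e+01, -6.59362585e+00]), 'joint_velocities': array([ 0.1345356 , -0.02914307,  0.00123431,  0.09605511,  0.03863537,
        0.0784941 ]), 'effort': array([-2.07338118e-03, -5.15394080e+01, -2.70724279e+01,  6.71648677e-02,
        3.50710284e-02, -1.21116714e-04]), 'eef_pos': array([0.24091947, 0.54876547, 0.23280741]), 'eef_rot': array([-1.79895953e+02, -1.19127803e-02,  1.56289731e+02]), 'contact_force': array([ 0.73075898, -0.8830201 , -0.1122801 ]), 'wrist_torque': array([-0.04995538,  0.01118371,  0.07087674]), 'grip_width': 1.0007564899712902}
scene [[501.35166673   0.         332.13391145]
 [  0.         501.35166673 238.30777475]
 [  0.           0.           1.        ]] -0.11960975945389876 [1.25541409 0.3258399  1.0827383 ] [ 39.01469048   0.82603314 110.76641164]
handle_center [([0.613, -0.273, 0.042], 0.93, [213.0, 248.0]), ([0.776, -0.294, 0.039], 0.89, [174.0, 295.0])]
handle [([0.779, -0.295, -0.002], 0.95, [178.0, 305.0]), ([0.612, -0.267, 
[... 864 characters left out ...]
139.0]), ([0.618, -0.27, 0.038], 0.57, [435.0, 201.0])]
handle [([0.622, -0.124, 0.003], 0.96, [373.0, 203.0]), ([0.611, -0.272, -0.0], 0.93, [431.0, 207.0]), ([0.779, -0.296, -0.004], 0.59, [436.0, 143.0])]
shaft_seat [([0.563, 0.155, 0.142], 0.66, [253.0, 217.0])]
press [([0.563, 0.156, 0.0], 0.7, [259.0, 229.0])]
stapler [([0.453, -0.349, 0.0], 0.62, [467.0, 269.0])]
tape_dispenser [([0.446, -0.154, 0.001], 0.92, [387.0, 274.0]), ([0.611, -0.268, -0.0], 0.61, [430.0, 207.0])]
punch [([0.783, -0.107, -0.0], 0.8, [363.0, 141.0])]
mug [([0.432, 0.436, -0.0], 0.89, [143.0, 285.0])]
spray_bottle [([0.636, 0.417, 0.0], 0.83, [153.0, 202.0])]
phone [([0.254, 0.31, -0.002], 0.72, [194.0, 359.0])]
```

View pics/scene0.png

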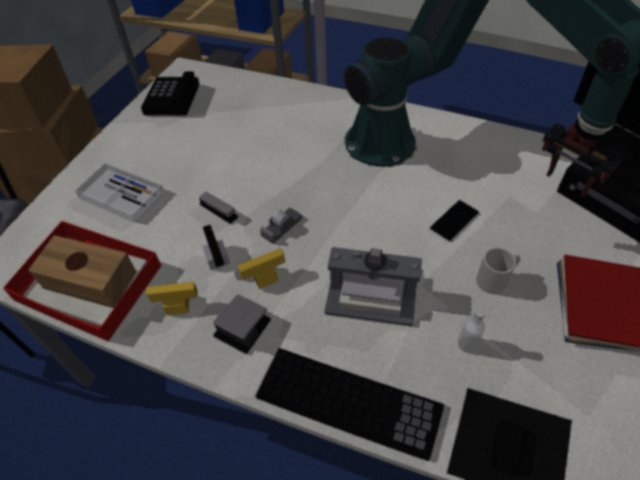

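View pics/top0.png

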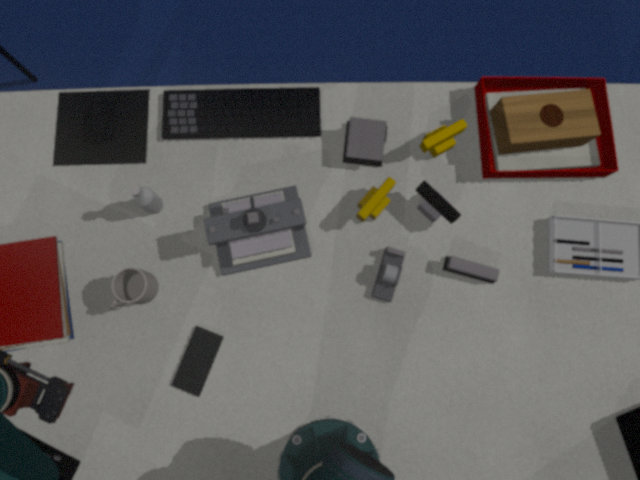

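```bash
python3 - <<'E'
import cv2
a=cv2.imread('pics/scene0.png')[210:350,130:310]; b=cv2.imread('pics/top0.png')[100:240,330:510]
c=cv2.imread('pics/scene0.png')[210:330,310:450]; d=cv2.imread('pics/top0.png')[170:290,190:330]
cv2.imwrite('pics/c1.png',cv2.resize(cv2.hconcat([a,b]),None,fx=2.2,fy=2.2,interpolation=cv2.INTER_CUBIC))
cv2.imwrite('pics/c2.png',cv2.resize(cv2.hconcat([c,d]),None,fx=2.8,fy=2.8,interpolation=cv2.INTER_CUBIC))
E
```

```text
(no output)
```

View pics/c1.png

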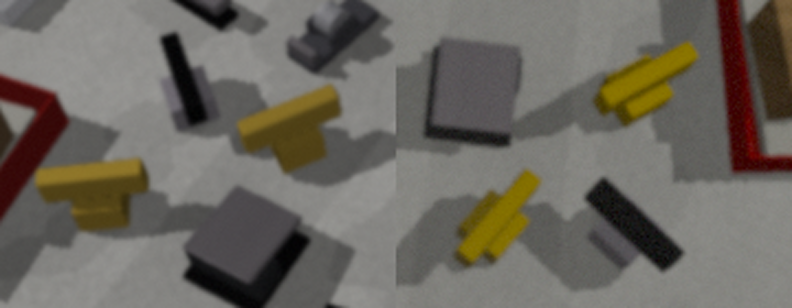

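View pics/c2.png

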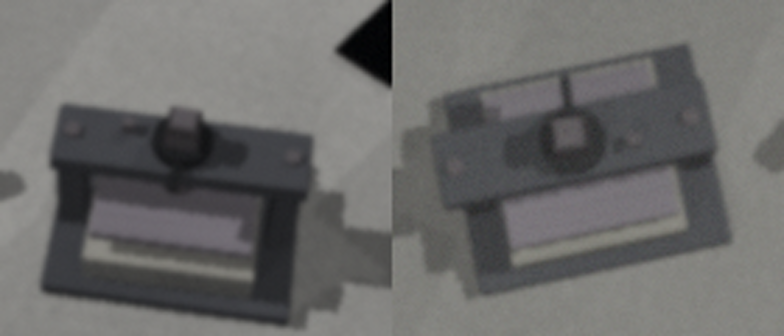

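The candidates are the black bar on an aluminium block at scene (213,248) / top (438,202), and yellow look-alikes at scene (173,297) and (262,267) (top (445,137) and (377,200)). The crop shows that only the first matches the description, so I choose it. The pointer sits on the far (+x) side of the collar at top (252,200), and the post is at about top (276,219). Next I'll fit the poses.

```bash
cat > fit.py <<'E'
from h import *
from scipy.optimize import minimize
def box(x,y,th,lx,ly,z0,z1):
    c,s=np.cos(th),np.sin(th)
    return [np.array([x+c*a-s*b,y+s*a+c*b,z]) for a in(-lx/2,lx/2) for b in(-ly/2,ly/2) for z in(z0,z1)]
def hull(p,P,S=8):
    q=np.array([proj(p,X) for X in P]); return cv2.convexHull((q*S).astype(np.float32))/S
def render(p,P,roi,S=6):
    x0,y0,w,h=roi; H=(hull(p,P)+0.5-np.array([x0,y0]))*S
    m=np.zeros((h*S,w*S),np.float32); cv2.fillConvexPoly(m,np.round(H*16).astype(np.int32),1.0,shift=4)
    m=cv2.GaussianBlur(m,(0,0),S*0.8)
    return cv2.resize(m,(w,h),interpolation=cv2.INTER_AREA)
E
python3 - <<'E'
from fit import *
p=pickle.load(open('pics/top0.png.pkl','rb')); s=pickle.load(open('pics/scene0.png.pkl','rb'))
rt=(410,170,60,60); rs=(195,215,40,60)
for q,r in((p,rt),(s,rs)):
    g=cv2.cvtColor(q['image'],cv2.COLOR_RGB2GRAY)[r[1]:r[1]+r[3],r[0]:r[0]+r[2]]; print(np.percentile(g,[1,5,10,20,50,80]))
def D(q,r):
    g=cv2.cvtColor(q['image'],cv2.COLOR_RGB2GRAY)[r[1]:r[1]+r[3],r[0]:r[0]+r[2]].astype(float)
    return np.clip((70-g)/40,0,1)
Dt,Ds=D(p,rt),D(s,rs)
def cost(v,w=(1,1)):
    P=box(v[0],v[1],v[2],.12,.024,.04,.08); return w[0]*((render(p,P,rt)-Dt)**2).sum()+w[1]*((render(s,P,rs)-Ds)**2).sum()
for w in((1,1),(1,0),(0,1)):
  best=None
  for th in np.radians([-70,-50,-30,30,50,70]):
    r=minimize(cost,[.613,-.271,th],args=(w,),method='Nelder-Mead',options=dict(initial_simplex=[[.613,-.271,th],[.623,-.271,th],[.613,-.261,th],[.613,-.271,th+.2]]))
    if best is None or r.fun<best.fun: best=r
  print(w,best.x[:2],np.degrees(best.x[2]),best.fun,Dt.sum(),Ds.sum())
# overlay
out=[]
best=minimize(cost,best.x,method='Nelder-Mead')
P=box(*best.x,.12,.024,.04,.08);B=box(*best.x,.056,.056,0,.04)
for q,r in((p,rt),(s,rs)):
    im=cv2.resize(cv2.cvtColor(q['image'],cv2.COLOR_RGB2BGR)[r[1]:r[1]+60,r[0]:r[0]+r[2]],None,fx=7,fy=7,interpolation=cv2.INTER_CUBIC)
    for PP,c in((P,(0,255,0)),(B,(0,0,255))):
        cv2.polylines(im,[np.int32((hull(q,PP)+.5-np.array(r[:2]))*7)],True,c,1)
    out.append(im)
cv2.imwrite('pics/o1.png',cv2.hconcat(out))
E
```

```text
[ 14.  20.  24.  64. 119. 132.]
[  4.   7.  10.  55. 125. 140.]
(1, 1) [ 0.61142806 -0.26939026] -136.08683967651888 241.8122586811448 625.4 467.95000000000005
(1, 0) [ 0.61035163 -0.27019936] 44.07679118596381 110.53150267005702 625.4 467.95000000000005
(0, 1) [ 0.61528819 -0.26684173] 43.72804164202708 118.47073125862921 625.4 467.95000000000005
```

View pics/o1.png

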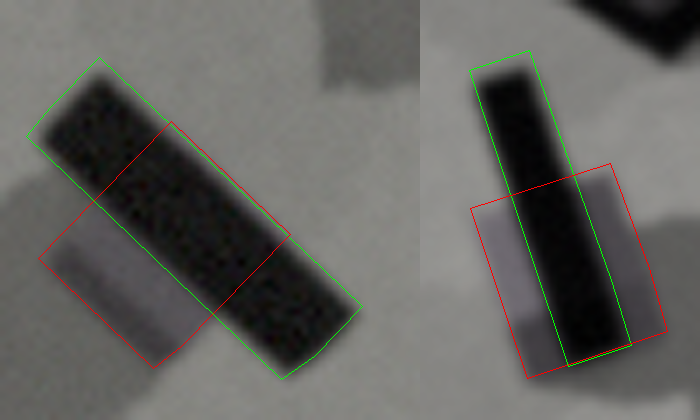

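```bash
python3 - <<'E'
from fit import *
p=pickle.load(open('pics/top0.png.pkl','rb')); s=pickle.load(open('pics/scene0.png.pkl','rb'))
C=np.array([.566,.155]); psi=np.radians(12)
out=[]
for q,r in((p,(205,180,100,80)),(s,(325,235,100,80))):
    im=cv2.resize(cv2.cvtColor(q['image'],cv2.COLOR_RGB2BGR)[r[1]:r[1]+r[3],r[0]:r[0]+r[2]],None,fx=7.5,fy=7.5,interpolation=cv2.INTER_CUBIC)
    im=np.clip(im*1.6,0,255).astype(np.uint8)
    out.append(im)
    for z in(.125,):
        print(proj(q,[*C,.125]))
cv2.imwrite('pics/o2.png',out[0]);cv2.imwrite('pics/o3.png',out[1])
E
```

```text
(np.float64(254.1529769829026), np.float64(217.59540008086836))
(np.float64(373.68858429941184), np.float64(261.15576509666477))
```

View pics/o2.png

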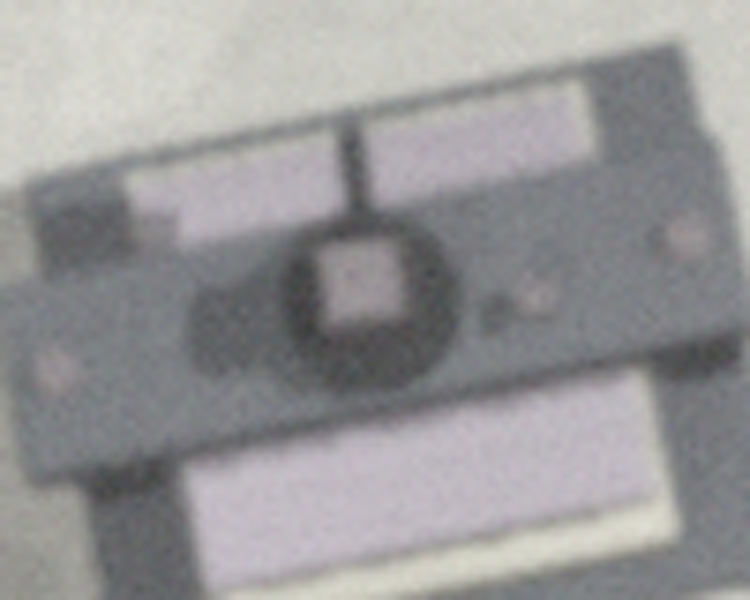

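View pics/o3.png

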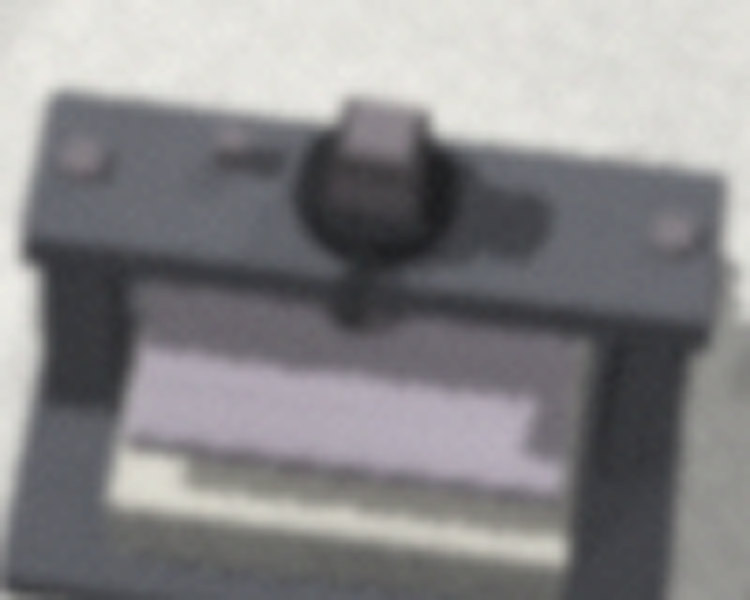

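```bash
python3 - <<'E'
from fit import *
p=pickle.load(open('pics/top0.png.pkl','rb')); s=pickle.load(open('pics/scene0.png.pkl','rb'))
T=lambda u,v,z:atz(p,(u/7.5+205-.5+.067,v/7.5+180-.43),z)[:2]
S=lambda u,v,z:atz(s,(u/7.5+325-.43,v/7.5+235-.43),z)[:2]
ang=lambda a,b:np.degrees(np.arctan2(*(b-a)[::-1]))
b1,b2=T(687,235,.128),T(55,368,.128); print('top bolts',b1,b2,(b1+b2)/2,ang(b1,b2)-90)
c1,c2=S(80,155,.128),S(672,232,.128); print('scene bolts',c1,c2,(c1+c2)/2,ang(c1,c2)-90)
for C in [(b1+b2)/2]:
    t=T(348,125,.131); print('ptr',t,np.linalg.norm(t-C),ang(C,t))
    t=T(538,293,.135); print('post',t,np.linalg.norm(t-C),ang(C,t))
C=(c1+c2)/2
t=S(352,318,.131); print('ptr',t,np.linalg.norm(t-C),ang(C,t))
t=S(232,140,.135); print('post',t,np.linalg.norm(t-C),ang(C,t))
print('shaft top',T(361,282,.162))
a=[T(*k,.162) for k in((316,242),(398,240),(407,318),(330,325))]
print([ang(a[i],a[(i+1)%4]) for i in range(4)])
E
```

```text
top bolts [0.57861977 0.06240359] [0.54260879 0.24712634] [0.56061428 0.15476496] 11.031232451313613
scene bolts [0.58299991 0.06406109] [0.54758728 0.24884605] [0.5652936  0.15645357] 10.848761545631746
ptr [0.6128939  0.16133505] 0.05269084388583899 7.162926421490777
post [0.56072216 0.10584795] 0.04891713063102643 -89.87364509371218
ptr [0.61507818 0.16519466] 0.050546135713847924 9.9583844186395
post [0.56579497 0.10908485] 0.04737137617398454 -89.3935810666781
shaft top [0.55945901 0.15452501]
[np.float64(-89.68589831061524), np.float64(-173.78240978767363), np.float64(94.18027892695376), np.float64(9.341557924329445)]
```

>>> {"method": "drive_tool", "body": {
  "delta_pos": [
    [0.413,-0.908,0],
    [0.413,-0.908,0],
    [0.413,-0.908,0],
    [0.413,-0.908,0],
    [0.413,-0.908,0],
    [0.413,-0.908,0],
    [0.413,-0.908,0],
    [0.413,-0.908,0],
    [0.413,-0.908,0],
    [0.413,-0.908,0],
    [0.413,-0.908,0],
    [0.413,-0.908,0]
  ],
  "dr": [
    [0,0,-0.52],
    [0,0,-0.52],
    [0,0,-0.52],
    [0,0,-0.52],
    [0,0,-0.52],
    [0,0,-0.52],
    [0,0,-0.52],
    [0,0,-0.52],
    [0,0,-0.52],
    [0,0,-0.52],
    [0,0,-0.52],
    [0,0,-0.52]
  ],
  "gripper": [80,80,80,80,80,80,80,80,80,80,80,80]
}}

```text
t: 2.3
eef_pos: [0.3655, 0.276, 0.2338]
eef_rot: [180.0, -0.0, 118.7]
contact_force: [0.5, -0.2, -0.7]
grip_width: 0.914
```

>>> {"method": "drive_tool", "body": {
  "delta_pos": [
    [0.413,-0.908,0],
    [0.413,-0.908,0],
    [0.413,-0.908,0],
    [0.413,-0.908,0],
    [0.413,-0.908,0],
    [0.413,-0.908,0],
    [0.413,-0.908,0],
    [0.413,-0.908,0],
    [0.413,-0.908,0],
    [0.413,-0.908,0],
    [0.413,-0.908,0],
    [0.413,-0.908,0]
  ],
  "dr": [
    [0,0,-0.52],
    [0,0,-0.52],
    [0,0,-0.52],
    [0,0,-0.52],
    [0,0,-0.52],
    [0,0,-0.52],
    [0,0,-0.52],
    [0,0,-0.52],
    [0,0,-0.52],
    [0,0,-0.52],
    [0,0,-0.52],
    [0,0,-0.52]
  ],
  "gripper": [80,80,80,80,80,80,80,80,80,80,80,80]
}}

```text
t: 3.5
eef_pos: [0.4895, 0.0035, 0.2338]
eef_rot: [180.0, -0.0, 81.3]
contact_force: [0.8, 0.0, -0.6]
grip_width: 0.911
```

>>> {"method": "drive_tool", "body": {
  "delta_pos": [
    [0.413,-0.908,0],
    [0.413,-0.908,0],
    [0.413,-0.908,0],
    [0.413,-0.908,0],
    [0.413,-0.908,0],
    [0.413,-0.908,0],
    [0.413,-0.908,0],
    [0.413,-0.908,0],
    [0.413,-0.908,0],
    [0.413,-0.908,0],
    [0.413,-0.908,0],
    [0.413,-0.908,0]
  ],
  "dr": [
    [0,0,-0.52],
    [0,0,-0.52],
    [0,0,-0.52],
    [0,0,-0.52],
    [0,0,-0.52],
    [0,0,-0.52],
    [0,0,-0.52],
    [0,0,-0.52],
    [0,0,-0.52],
    [0,0,-0.52],
    [0,0,-0.52],
    [0,0,-0.52]
  ],
  "gripper": [80,80,80,80,80,80,80,80,80,80,80,80]
}}

```text
t: 4.7
eef_pos: [0.6133, -0.2688, 0.2336]
eef_rot: [-180.0, -0.0, 43.8]
contact_force: [0.5, -0.1, -0.9]
grip_width: 0.91
```

>>> {"method": "drive_tool", "body": {
  "delta_pos": [
    [0,0,-0.9],
    [0,0,-0.9],
    [0,0,-0.9],
    [0,0,-0.9],
    [0,0,-0.9],
    [0,0,-0.9],
    [0,0,0]
  ],
  "dr": [
    [0,0,0],
    [0,0,0],
    [0,0,0],
    [0,0,0],
    [0,0,0],
    [0,0,0],
    [0,0,0]
  ],
  "gripper": [70,70,70,70,70,70,70]
}}

```text
t: 5.4
eef_pos: [0.6107, -0.2666, 0.0953]
eef_rot: [-179.6, 0.1, 44.0]
contact_force: [-0.9, -0.8, 0.2]
grip_width: 0.794
```

```bash
python3 - <<'E'
from h import *
p=snap('top','t1.png'); s=snap('scene','s1.png')
a=s['image'][180:330,140:290]; b=p['image'][120:270,360:510]
cv2.imwrite('pics/c3.png',cv2.cvtColor(cv2.resize(np.hstack([a,b]),None,fx=2.6,fy=2.6,interpolation=cv2.INTER_CUBIC),cv2.COLOR_RGB2BGR))
E
```

```text
(no output)
```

View pics/c3.png

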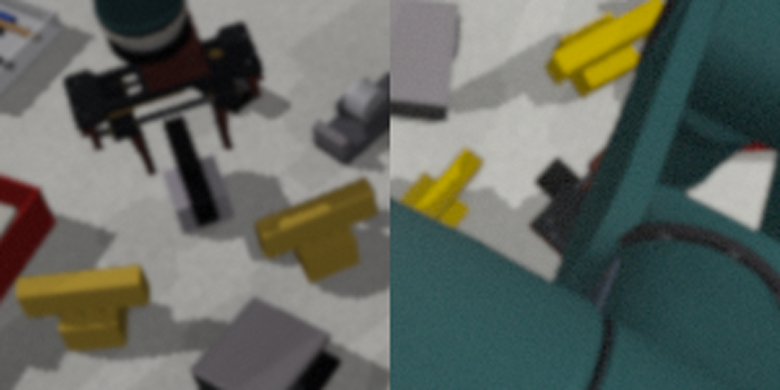

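The scene crop shows the two fingers straddling the black bar, with the yellow look-alikes well clear. Next I descend and close.

>>> {"method": "drive_tool", "body": {
  "delta_pos": [
    [0,0,-0.8],
    [0,0,-0.8],
    [0,0,0],
    [0,0,0]
  ],
  "dr": [
    [0,0,0],
    [0,0,0],
    [0,0,0],
    [0,0,0]
  ],
  "gripper": [70,70,70,70]
}}

```text
t: 5.9
eef_pos: [0.6136, -0.2682, 0.0599]
eef_rot: [179.9, -0.0, 44.0]
contact_force: [0.8, -0.3, -0.2]
grip_width: 0.8
```

>>> {"method": "drive_tool", "body": {
  "delta_pos": [
    [0,0,-0.16],
    [0,0,0],
    [0,0,0],
    [0,0,0],
    [0,0,0],
    [0,0,0],
    [0,0,0],
    [0,0,0],
    [0,0,0],
    [0,0,0]
  ],
  "dr": [
    [0,0,0],
    [0,0,0],
    [0,0,0],
    [0,0,0],
    [0,0,0],
    [0,0,0],
    [0,0,0],
    [0,0,0],
    [0,0,0],
    [0,0,0]
  ],
  "gripper": [70,10,10,10,10,10,10,10,10,10]
}}

```text
t: 6.9
eef_pos: [0.6132, -0.2681, 0.0547]
eef_rot: [180.0, -0.0, 44.0]
contact_force: [1.3, -1.0, -0.4]
grip_width: 0.27
```

>>> {"method": "drive_tool", "body": {
  "delta_pos": [
    [0,0,0.5],
    [0,0,0.9],
    [0,0,0.9],
    [0,0,0.9],
    [0,0,0.9],
    [0,0,0.9],
    [0,0,0.9],
    [0,0,0.9],
    [0,0,0.9],
    [0,0,0.9]
  ],
  "dr": [
    [0,0,0],
    [0,0,0],
    [0,0,0],
    [0,0,0],
    [0,0,0],
    [0,0,0],
    [0,0,0],
    [0,0,0],
    [0,0,0],
    [0,0,0]
  ],
  "gripper": [10,10,10,10,10,10,10,10,10,10]
}}

```text
t: 7.9
eef_pos: [0.6119, -0.2671, 0.2706]
eef_rot: [-179.9, 0.0, 44.0]
contact_force: [0.2, -0.1, -4.1]
grip_width: 0.269
```

>>> {"method": "drive_tool", "body": {
  "delta_pos": [
    [-0.112,0.941,0],
    [-0.112,0.941,0],
    [-0.112,0.941,0],
    [-0.112,0.941,0],
    [-0.112,0.941,0],
    [-0.112,0.941,0],
    [-0.112,0.941,0],
    [-0.112,0.941,0],
    [-0.112,0.941,0]
  ],
  "dr": [
    [0,0,0.5],
    [0,0,0.5],
    [0,0,0.5],
    [0,0,0.5],
    [0,0,0.5],
    [0,0,0.5],
    [0,0,0.5],
    [0,0,0.5],
    [0,0,0.5]
  ],
  "gripper": [10,10,10,10,10,10,10,10,10]
}}

```text
t: 8.8
eef_pos: [0.5859, -0.0541, 0.269]
eef_rot: [-179.8, -0.0, 71.2]
contact_force: [-0.0, 0.4, -3.1]
grip_width: 0.275
```

>>> {"method": "drive_tool", "body": {
  "delta_pos": [
    [-0.112,0.941,0],
    [-0.112,0.941,0],
    [-0.112,0.941,0],
    [-0.112,0.941,0],
    [-0.112,0.941,0],
    [-0.112,0.941,0],
    [-0.112,0.941,0],
    [-0.112,0.941,0],
    [-0.112,0.941,0],
    [0,0,0],
    [0,0,0]
  ],
  "dr": [
    [0,0,0.5],
    [0,0,0.5],
    [0,0,0.5],
    [0,0,0.5],
    [0,0,0.5],
    [0,0,0.5],
    [0,0,0.5],
    [0,0,0.5],
    [0,0,0.5],
    [0,0,0],
    [0,0,0]
  ],
  "gripper": [10,10,10,10,10,10,10,10,10,10,10]
}}

```text
t: 9.9
eef_pos: [0.5611, 0.1561, 0.2691]
eef_rot: [-179.9, 0.0, 98.1]
contact_force: [-0.2, 0.4, -3.1]
grip_width: 0.274
```

```bash
python3 - <<'E'
from h import *
o=manip.get_obs(); print(o['eef_pos'],o['eef_rot'],o['wrist_torque'],o['contact_force'],o['joint_positions'])
p=snap('top','t2.png'); s=snap('scene','s2.png')
for q in('handle_center','handle','shaft_seat'):
  for c in (s,p): print(q,[(np.round(d['position'],4).tolist(),round(d['conf'],2)) for d in manip.mark_of(q,c)])
a=s['image'][170:320,300:450]; b=p['image'][130:280,180:330]
cv2.imwrite('pics/c4.png',cv2.cvtColor(cv2.resize(np.hstack([a,b]),None,fx=2.6,fy=2.6,interpolation=cv2.INTER_CUBIC),cv2.COLOR_RGB2BGR))
E
```

```text
[0.56110501 0.15612057 0.2691371 ] [-1.79883012e+02  1.70449106e-02  9.80682499e+01] [-0.03744417  0.03651738  0.01436439] [-0.17101521  0.37210619 -3.11913814] [ 8.76459710e+00  1.74707646e+01  8.59724496e+01 -1.60541004e-02
  7.66739729e+01  7.00080953e-01]
handle_center [([0.7793, -0.2965, 0.0403], 0.62), ([0.6192, -0.124, 0.0389], 0.62), ([0.5638, 0.1549, 0.2552], 0.61)]
handle_center [([0.6234, -0.1257, 0.0385], 0.96), ([0.775, -0.2969, 0.0357], 0.58), ([0.5644, 0.1539, 0.2536], 0.57)]
handle [([0.7782, -0.2944, 0.0017], 0.8), ([0.6232, -0.1244, 0.0018], 0.8), ([0.562, 0.1574, 0.2159], 0.62), ([0.7766, -0.1052, 0.0007], 0.36)]
handle [([0.6213, -0.1249, 0.0023], 0.98), ([0.5598, 0.1552, 0.2162], 0.75), ([0.7767, -0.2972, -0.003], 0.74)]
shaft_seat [([0.5647, 0.1554, 0.1391], 0.58)]
shaft_seat []
```

View pics/c4.png

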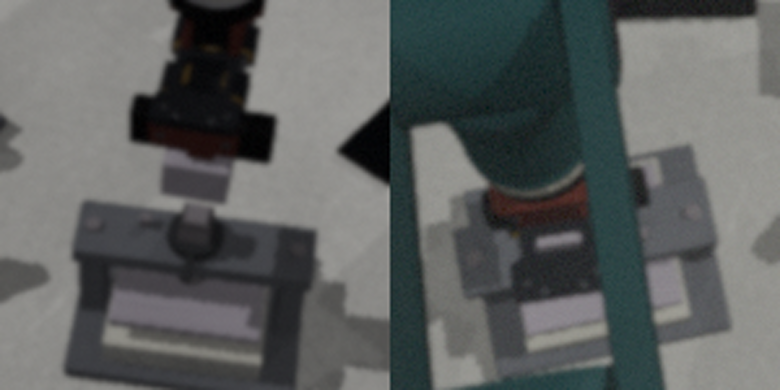

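```bash
python3 - <<'E'
from fit import *
s=pickle.load(open('pics/s2.png.pkl','rb'))
r=(350,220,60,60);f=10
im=cv2.resize(cv2.cvtColor(s['image'],cv2.COLOR_RGB2BGR)[r[1]:r[1]+r[3],r[0]:r[0]+r[2]],None,fx=f,fy=f,interpolation=cv2.INTER_CUBIC)
im=np.clip(im*1.5,0,255).astype(np.uint8)
def dr(P,c): cv2.polylines(im,[np.int32((hull(s,P)+.5-np.array(r[:2]))*f)],True,c,1)
th=np.radians(98.07)
dr(box(.5611,.1561,th,.056,.056,.2144,.2544),(0,255,0))
dr(box(.563,.1555,np.radians(8),.018,.018,.164,.165),(0,0,255))
dr(box(.563,.1555,np.radians(8),.0275,.0275,.137,.157),(255,0,0))
cv2.imwrite('pics/o4.png',im)
E
```

```text
(no output)
```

View pics/o4.png

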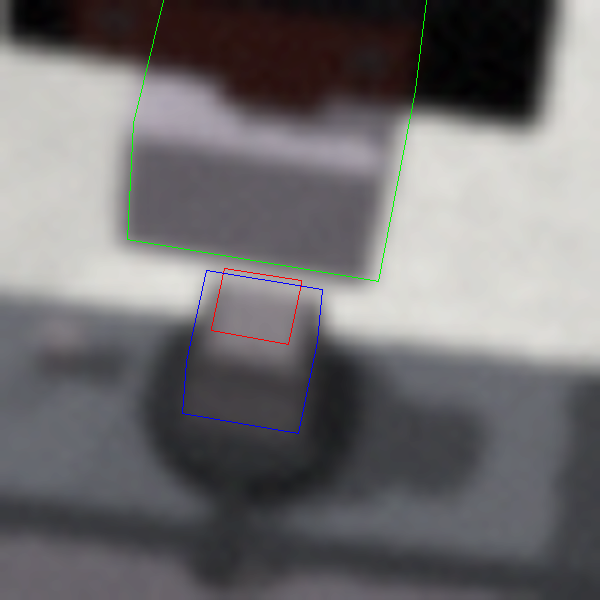

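Block and shaft are offset alike in the scene view, by about 0.7 px left and up of my model. The relative correction is therefore about +2 mm in x and −0.6 mm in y. Next I descend to just above the shaft.

>>> {"method": "drive_tool", "body": {
  "delta_pos": [
    [0.08,-0.024,-0.8],
    [0,0,-0.8],
    [0,0,-0.2],
    [0,0,0],
    [0,0,0]
  ],
  "dr": [
    [0,0,0],
    [0,0,0],
    [0,0,0],
    [0,0,0],
    [0,0,0]
  ],
  "gripper": [10,10,10,10,10]
}}

```text
t: 10.8
eef_pos: [0.5651, 0.155, 0.2254]
eef_rot: [179.9, -0.0, 98.0]
contact_force: [0.3, -0.4, -3.1]
grip_width: 0.271
```

>>> {"method": "drive_tool", "body": {
  "delta_pos": [
    [0,0,-0.12],
    [0,0,-0.12],
    [0,0,-0.12],
    [0,0,-0.12],
    [0,0,0]
  ],
  "dr": [
    [0,0,0],
    [0,0,0],
    [0,0,0],
    [0,0,0],
    [0,0,0]
  ],
  "gripper": [10,10,10,10,10]
}}

```text
t: 11.3
eef_pos: [0.5646, 0.1557, 0.2125]
eef_rot: [180.0, -0.1, 98.0]
contact_force: [0.4, 3.2, -3.4]
grip_width: 0.269
```

>>> {"method": "drive_tool", "body": {
  "delta_pos": [
    [0,0.04,-0.12],
    [0,0,-0.12],
    [0,0,0]
  ],
  "dr": [
    [0,0,0],
    [0,0,0],
    [0,0,0]
  ],
  "gripper": [10,10,10]
}}

```text
t: 11.6
eef_pos: [0.5641, 0.1565, 0.2061]
eef_rot: [-180.0, -0.0, 98.0]
contact_force: [-0.9, 4.9, -2.9]
grip_width: 0.275
```

>>> {"method": "drive_tool", "body": {
  "delta_pos": [
    [0,0.04,-0.12],
    [0,0,-0.12],
    [0,0,0]
  ],
  "dr": [
    [0,0,0],
    [0,0,0],
    [0,0,0]
  ],
  "gripper": [10,10,10]
}}

```text
t: 11.9
eef_pos: [0.5642, 0.1567, 0.1998]
eef_rot: [-179.9, 0.0, 98.0]
contact_force: [-0.9, 1.0, -4.3]
grip_width: 0.268
```

```bash
python3 - <<'E'
from h import *
o=manip.get_obs(); print(o['eef_pos'],o['eef_rot'],o['wrist_torque'],o['contact_force'],o['joint_positions'])
E
```

```text
[0.56424564 0.15671486 0.19976524] [-1.79935425e+02  2.39443458e-02  9.79764636e+01] [0.19983064 0.18116438 0.02500527] [-0.87974419  0.96075098 -4.28286363] [ 8.78003839e+00  2.12585389e+01  9.06537478e+01 -2.48188644e-02
  6.81526199e+01  8.12837307e-01]
```

>>> {"method": "drive_tool", "body": {
  "delta_pos": [
    [0,0,-0.12],
    [0,0,-0.12],
    [0,0,0]
  ],
  "dr": [
    [0,0,0],
    [0,0,0],
    [0,0,0]
  ],
  "gripper": [10,10,10]
}}

```text
t: 12.2
eef_pos: [0.5643, 0.1567, 0.194]
eef_rot: [-179.9, 0.0, 98.0]
contact_force: [-1.1, 1.3, -4.0]
grip_width: 0.271
```

>>> {"method": "drive_tool", "body": {
  "delta_pos": [
    [0,0,-0.08],
    [0,0,-0.02],
    [0,0,0]
  ],
  "dr": [
    [0,0,0],
    [0,0,0],
    [0,0,0]
  ],
  "gripper": [10,10,10]
}}

```text
t: 12.5
eef_pos: [0.5642, 0.1568, 0.1919]
eef_rot: [-180.0, 0.0, 98.0]
contact_force: [-2.2, -0.0, -3.9]
grip_width: 0.272
```

>>> {"method": "drive_tool", "body": {
  "delta_pos": [
    [0,0,-0.06],
    [0,0,0],
    [0,0,0]
  ],
  "dr": [
    [0,0,0],
    [0,0,0],
    [0,0,0]
  ],
  "gripper": [10,10,10]
}}

```text
t: 12.8
eef_pos: [0.5643, 0.1568, 0.1916]
eef_rot: [-180.0, 0.0, 98.0]
contact_force: [-4.9, -0.8, 4.1]
grip_width: 0.274
```

>>> {"method": "drive_tool", "body": {
  "delta_pos": [
    [-0.02,0,0],
    [0,0,0],
    [0,0,0],
    [0,0,0],
    [0,0,0],
    [0,0,0],
    [0,0,0],
    [0,0,0],
    [0,0,0],
    [0,0,0],
    [0,0,0],
    [0,0,0]
  ],
  "dr": [
    [0,0,-0.5],
    [0,0,-0.5],
    [0,0,-0.5],
    [0,0,-0.5],
    [0,0,-0.5],
    [0,0,-0.5],
    [0,0,-0.5],
    [0,0,-0.5],
    [0,0,-0.5],
    [0,0,-0.5],
    [0,0,0],
    [0,0,0]
  ],
  "gripper": [10,10,10,10,10,10,10,10,10,10,10,10]
}}

```text
t: 14.0
eef_pos: [0.5646, 0.1567, 0.1915]
eef_rot: [179.9, -0.0, 68.1]
contact_force: [-2.7, -3.0, 6.2]
grip_width: 0.272
```

```bash
python3 - <<'E'
from h import *
o=manip.get_obs(); print(o['eef_pos'],o['eef_rot'],o['wrist_torque'],o['contact_force'],o['joint_positions'])
s=snap('scene','s3.png')
cv2.imwrite('pics/c5.png',cv2.cvtColor(cv2.resize(s['image'][200:320,310:450],None,fx=5,fy=5,interpolation=cv2.INTER_CUBIC),cv2.COLOR_RGB2BGR))
E
```

```text
[0.5646059  0.15673146 0.19152494] [ 1.79921475e+02 -1.20536729e-02  6.80557595e+01] [-0.43735367  0.92592211 -0.04347442] [-2.68518273 -3.02255816  6.23682722] [ 8.78051658e+00  2.16986082e+01  9.12575654e+01 -3.23348893e-02
  6.69701687e+01  3.07373960e+01]
```

View pics/c5.png

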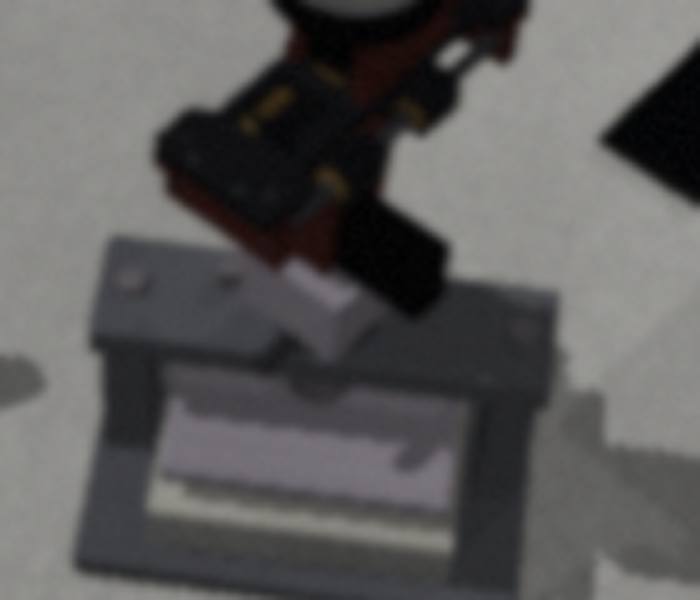

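The handle is seated and the pointer is turning with it (tip now at about crop (285,355)).

>>> {"method": "drive_tool", "body": {
  "delta_pos": [
    [0,0,0],
    [0,0,0],
    [0,0,0],
    [0,0,0],
    [0,0,0],
    [0,0,0],
    [0,0,0],
    [0,0,0],
    [0,0,0],
    [0,0,0],
    [0,0,0],
    [0,0,0]
  ],
  "dr": [
    [0,0,-0.7],
    [0,0,-0.7],
    [0,0,-0.7],
    [0,0,-0.7],
    [0,0,-0.7],
    [0,0,-0.7],
    [0,0,-0.7],
    [0,0,-0.7],
    [0,0,-0.7],
    [0,0,-0.7],
    [0,0,-0.7],
    [0,0,0]
  ],
  "gripper": [10,10,10,10,10,10,10,10,10,10,10,10]
}}

```text
t: 15.25
eef_pos: [0.5652, 0.1566, 0.1915]
eef_rot: [179.9, -0.1, 21.8]
contact_force: [-1.7, -3.3, 4.5]
grip_width: 0.27
```

```bash
python3 - <<'E'
from h import *
o=manip.get_obs(); print(o['eef_pos'],o['eef_rot'],o['wrist_torque'],o['contact_force'])
E
```

```text
[0.56520362 0.15661519 0.19153902] [ 1.79921830e+02 -1.25388118e-01  2.17630291e+01] [-0.50119666  0.6695719   0.03061872] [-1.65180258 -3.30399281  4.52374968]
```

>>> {"method": "drive_tool", "body": {
  "delta_pos": [
    [0,0,0],
    [0,0,0],
    [0,0,0],
    [0,0,0],
    [0,0,0]
  ],
  "dr": [
    [0,0,-0.5],
    [0,0,-0.5],
    [0,0,-0.5],
    [0,0,0],
    [0,0,0]
  ],
  "gripper": [10,10,10,10,10]
}}

```text
t: 15.75
eef_pos: [0.5653, 0.1563, 0.1916]
eef_rot: [179.9, -0.1, 12.9]
contact_force: [-1.9, -3.9, 5.4]
grip_width: 0.273
```

```bash
python3 - <<'E'
from h import *
o=manip.get_obs(); print(o['eef_pos'],o['eef_rot'],o['wrist_torque'],o['contact_force'])
E
```

```text
[0.56531606 0.15632122 0.19156599] [ 1.79913927e+02 -1.40492885e-01  1.28832273e+01] [-0.79250789  0.59917666 -0.04290273] [-1.93166263 -3.92034408  5.38474986]
```

>>> {"method": "drive_tool", "body": {
  "delta_pos": [
    [0,0,0],
    [0,0,0],
    [0,0,0],
    [0,0,0]
  ],
  "dr": [
    [0,0,-0.4],
    [0,0,-0.4],
    [0,0,0],
    [0,0,0]
  ],
  "gripper": [10,10,10,10]
}}

```text
t: 16.15
eef_pos: [0.5653, 0.1562, 0.1916]
eef_rot: [179.9, -0.1, 8.1]
contact_force: [-1.8, -4.6, 6.3]
grip_width: 0.27
```

```bash
python3 - <<'E'
from h import *
o=manip.get_obs(); print(o['eef_pos'],o['eef_rot'],o['wrist_torque'],o['contact_force'],o['effort'][5])
s=snap('scene','s4.png')
cv2.imwrite('pics/c6.png',cv2.cvtColor(cv2.resize(s['image'][200:320,310:450],None,fx=5,fy=5,interpolation=cv2.INTER_CUBIC),cv2.COLOR_RGB2BGR))
E
```

```text
[0.56530624 0.15621261 0.19156452] [ 1.79912397e+02 -1.44297453e-01  8.08866332e+00] [-0.86601886  0.614471    0.00131616] [-1.75407511 -4.62377776  6.31502745] 0.024955838453024626
```

View pics/c6.png

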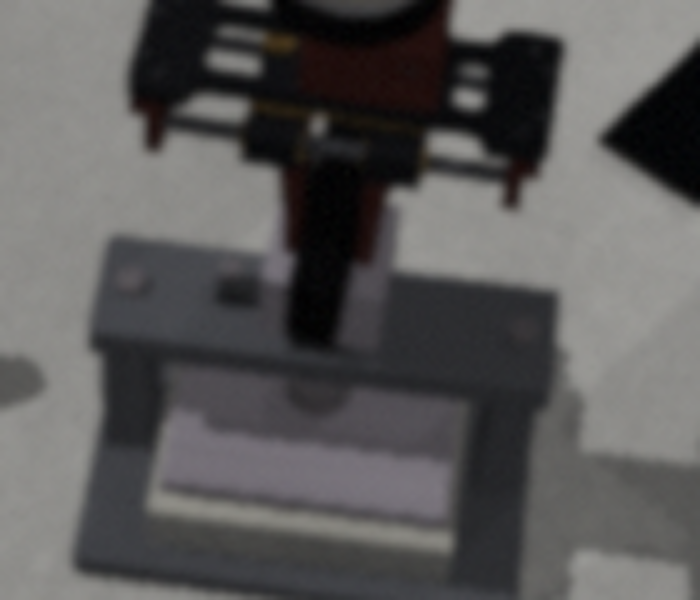

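>>> {"method": "drive_tool", "body": {
  "delta_pos": [
    [0,0,0],
    [0,0,0],
    [0,0,0],
    [0,0,0]
  ],
  "dr": [
    [0,0,-0.2],
    [0,0,-0.2],
    [0,0,0],
    [0,0,0]
  ],
  "gripper": [10,10,10,10]
}}

```text
t: 16.6
eef_pos: [0.5654, 0.1561, 0.1916]
eef_rot: [179.9, -0.2, 5.7]
contact_force: [-1.6, -4.7, 5.8]
grip_width: 0.272
```

```bash
python3 - <<'E'
from h import *
o=manip.get_obs(); print(o['eef_pos'],o['eef_rot'],o['wrist_torque'],o['contact_force'],o['effort'][5])
E
```

```text
[0.56535834 0.1561084  0.19155733] [ 1.79907572e+02 -1.51748130e-01  5.69410094e+00] [-0.90764005  0.62017837  0.01619377] [-1.62633133 -4.71941002  5.8074168 ] 0.03858569310978055
```

>>> {"method": "drive_tool", "body": {
  "delta_pos": [
    [0,0,0],
    [0,0,0],
    [0,0,0],
    [0,0,0]
  ],
  "dr": [
    [0,0,-0.2],
    [0,0,-0.2],
    [0,0,0],
    [0,0,0]
  ],
  "gripper": [10,10,10,10]
}}

```text
t: 17.0
eef_pos: [0.5653, 0.156, 0.1916]
eef_rot: [179.9, -0.2, 3.4]
contact_force: [-1.4, -5.3, 4.9]
grip_width: 0.273
```

```bash
python3 - <<'E'
from h import *
o=manip.get_obs(); print(o['eef_pos'],o['eef_rot'],o['wrist_torque'],o['contact_force'],o['effort'][5])
E
```

```text
[0.56530491 0.15595319 0.19155884] [ 1.79875709e+02 -1.53126143e-01  3.39415604e+00] [-0.90517066  0.56778249  0.83645072] [-1.36306166 -5.30519761  4.91405809] 0.8506153151392937
```

>>> {"method": "drive_tool", "body": {
  "delta_pos": [
    [0,0,0],
    [0,0,0],
    [0,0,0]
  ],
  "dr": [
    [0,0,-0.15],
    [0,0,0],
    [0,0,0]
  ],
  "gripper": [10,10,10]
}}

```text
t: 17.3
eef_pos: [0.5656, 0.156, 0.1916]
eef_rot: [179.9, -0.2, 2.5]
contact_force: [-1.3, -5.5, 5.2]
grip_width: 0.27
```

```bash
python3 - <<'E'
from h import *
o=manip.get_obs(); print(o['eef_pos'],o['eef_rot'],o['wrist_torque'],o['contact_force'],o['effort'][5])
E
```

```text
[0.56555792 0.1559605  0.19158917] [179.87954399  -0.18472612   2.49776806] [-0.8746408   0.42581284  0.82541833] [-1.30488469 -5.49309339  5.1638423 ] 0.8839765191078186
```

Torque about the vertical jumped to 0.83 N m and stayed there, against 0.12 for friction, so the shaft is at the stop. I'll unload slightly, then release.

>>> {"method": "drive_tool", "body": {
  "delta_pos": [
    [0,-0.03,0],
    [0,0,0],
    [0,0,0],
    [0,0,0],
    [0,0,0],
    [0,0,0],
    [0,0,0],
    [0,0,0]
  ],
  "dr": [
    [0,0,0.2],
    [0,0,0],
    [0,0,0],
    [0,0,0],
    [0,0,0],
    [0,0,0],
    [0,0,0],
    [0,0,0]
  ],
  "gripper": [10,10,50,50,50,50,50,50]
}}

```text
t: 18.1
eef_pos: [0.564, 0.1563, 0.1905]
eef_rot: [-180.0, 0.0, 3.5]
contact_force: [-0.5, -0.3, -0.4]
grip_width: 0.571
```

>>> {"method": "drive_tool", "body": {
  "delta_pos": [
    [0,0,0.5],
    [0,0,0.8],
    [0,0,0.8],
    [0,0,0.8],
    [0,0,0.8],
    [-0.4,-0.9,0.3],
    [-0.4,-0.9,0],
    [-0.4,-0.9,0],
    [-0.4,-0.9,0],
    [-0.4,-0.9,0],
    [-0.4,-0.9,0],
    [-0.4,-0.9,0]
  ],
  "dr": [
    [0,0,0],
    [0,0,0],
    [0,0,0],
    [0,0,0],
    [0,0,0],
    [0,0,0],
    [0,0,0],
    [0,0,0],
    [0,0,0],
    [0,0,0],
    [0,0,0],
    [0,0,0]
  ],
  "gripper": [50,50,50,50,50,50,50,50,50,50,50,50]
}}

```text
t: 19.3
eef_pos: [0.4937, -0.0021, 0.2917]
eef_rot: [180.0, -0.1, 3.5]
contact_force: [0.4, 0.3, 0.4]
grip_width: 0.572
```

```bash
python3 - <<'E'
from h import *
p=snap('top','t5.png'); s=snap('scene','s5.png')
for q in('handle_center','handle'):
  for c in (s,p): print(q,[(np.round(d['position'],4).tolist(),round(d['conf'],2)) for d in manip.mark_of(q,c)])
a=s['image'][180:330,300:450]; b=p['image'][150:300,180:330]
cv2.imwrite('pics/c7.png',cv2.cvtColor(cv2.resize(np.clip(np.hstack([a,b])*1.4,0,255).astype(np.uint8),None,fx=2.6,fy=2.6,interpolation=cv2.INTER_CUBIC),cv2.COLOR_RGB2BGR))
E
```

```text
handle_center [([0.5622, 0.1536, 0.18], 0.8), ([0.7779, -0.2961, 0.0386], 0.79), ([0.6207, -0.123, 0.0415], 0.74)]
handle_center [([0.7744, -0.295, 0.0358], 0.82), ([0.5671, 0.1561, 0.1754], 0.7)]
handle [([0.78, -0.2954, -0.0013], 0.79), ([0.6223, -0.126, 0.0001], 0.78)]
handle [([0.5623, 0.1548, 0.1375], 0.9), ([0.7786, -0.2966, -0.0018], 0.59)]
```

View pics/c7.png

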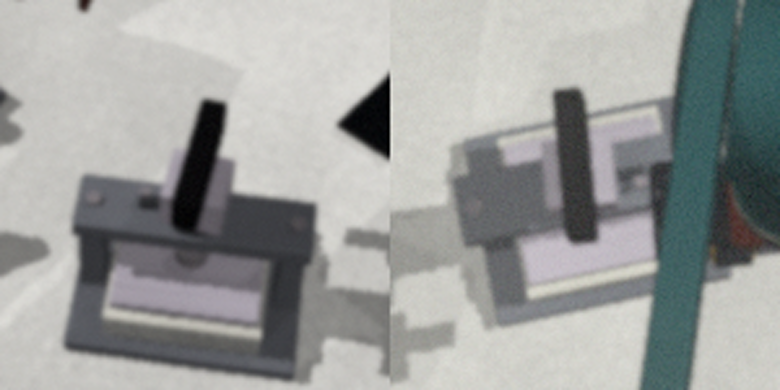

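>>> {"method": "drive_tool", "body": {
  "delta_pos": [
    [0,-0.9,0.2],
    [0,-0.9,0.2],
    [0,-0.9,0.2],
    [0,-0.9,0.2],
    [0,-0.9,0.2],
    [0,-0.9,0.2],
    [0,0,0]
  ],
  "dr": [
    [0,0,0],
    [0,0,0],
    [0,0,0],
    [0,0,0],
    [0,0,0],
    [0,0,0],
    [0,0,0]
  ],
  "gripper": [50,50,50,50,50,50,50]
}}

```text
t: 20.3
eef_pos: [0.4953, -0.1378, 0.3213]
eef_rot: [179.9, -0.1, 3.4]
contact_force: [-0.3, 0.5, 0.2]
grip_width: 0.57
```

```bash
python3 - <<'E'
from fit import *
p=snap('top','t6.png'); s=snap('scene','s6.png')
o=[]
for q,r in((p,(205,170,100,90)),(s,(325,205,100,90))):
    im=cv2.resize(cv2.cvtColor(q['image'],cv2.COLOR_RGB2BGR)[r[1]:r[1]+r[3],r[0]:r[0]+r[2]],None,fx=4,fy=4,interpolation=cv2.INTER_CUBIC)
    im=np.clip(im*1.6,0,255).astype(np.uint8)
    for d,c in((0,(0,255,0)),(.012,(0,0,255))):
      for P in(box(.5645,.156,np.radians(6),.12,.024,.177+d,.217+d),box(.5645,.156,np.radians(6),.056,.056,.137+d,.177+d)):
        cv2.polylines(im,[np.int32((hull(q,P)+.5-np.array(r[:2]))*4)],True,c,1)
        if d: continue
    o.append(im)
cv2.imwrite('pics/o7.png',cv2.hconcat(o))
cv2.imwrite('pics/c8.png',cv2.cvtColor(cv2.resize(np.clip(p['image'][175:245,215:305]*1.6,0,255).astype(np.uint8),None,fx=8,fy=8,interpolation=cv2.INTER_CUBIC),cv2.COLOR_RGB2BGR))
E
```

```text
(no output)
```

View pics/o7.png

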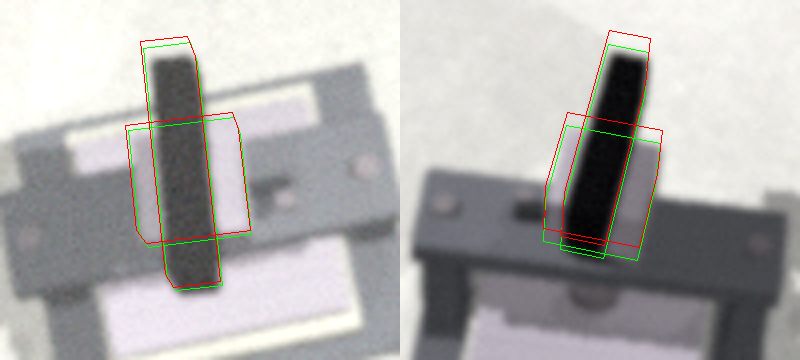

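View pics/c8.png

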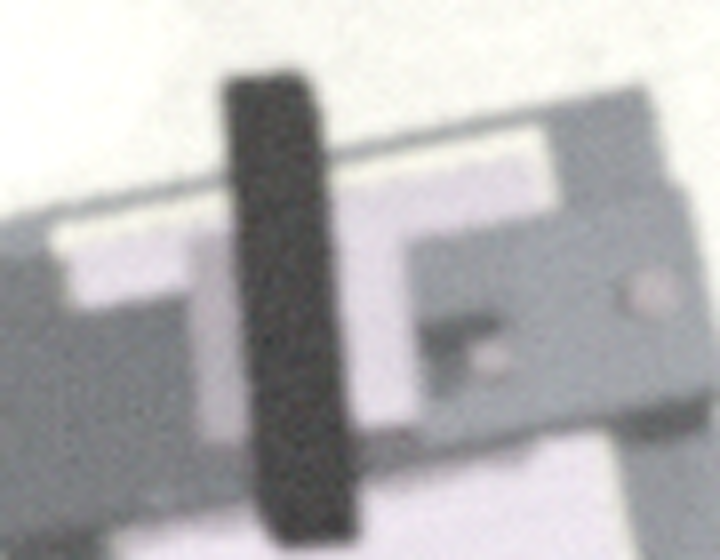

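The pointer lies against the post (top crop (490,350)). The block matches the fully-home outline (green) in both views, and the arm is clear. I'm handing it in.

```bash
python3 -c "
from plant import manip; print(manip.sign_off())"
```

```text
the job is handed in; nothing more can be done
None
```

The handle is seated fully home on the shaft, the shaft is turned clockwise to the stop, and the gripper has let go and moved clear. I handed the job in at about 20 s of the 64 s allowed.

- **Pick and fit:** I took the handle with the black bar and aluminium block and left both yellow look-alikes alone. I fitted it at a yaw of 98°. The push-down force rose at a tool height of 191.6 mm, against 191.7 mm expected for fully home.
- **Turn:** The handle went clockwise by about 95°, including the turning play. Torque about the vertical then jumped from about 0 to 0.83 N m and stayed there.
- **Last checks:** With the arm clear, the networks put the handle's underside at z = 137.5 mm (top view) and its centre at 175 to 180 mm (177 expected). The outlines for a seated handle match both pictures apart from the bar's ends. The pointer lies against the post.
- **What was off:** The two cameras disagreed by about 4.5 mm in x, so I averaged them and nudged y by about 2 mm during insertion from the felt forces. The bar looked slightly shorter in the pictures than its stated 120 mm. At the stop the bar may have slipped slightly in the grip, because the torque stopped rising. The friction torque while turning was too small to see in the wrist reading.

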